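# Check a forming pad with a sprung pin gauge

## Robot

A 6-joint arm with a two-finger parallel gripper is mounted at the origin on a cart in front of the work surface, level with it; the furniture and walls round the work are solid. World frame = base frame: x ahead of the robot, y to its left, z up, the work surface at z = 0. Lengths are in mm, angles in rad, forces in N, time in s.
With the tool pointing down it reaches from about 400 to 925 mm from the base axis. Payload 12.5 kg.
Tool frame: the origin (TCP) lies at the very end of the fingers, on their centre line; the grasp point (between the pads) lies 19 mm behind it; z points along the fingers, y is the line along which they close (so a half turn about z gives the same grasp; the last joint's range is limited). The gripper opens to 95 mm and grips with 3 to 60 N. Pads are 20 mm wide; open, the fingers measure 119 mm over their backs; the gripper's body (75 mm by 180 mm) begins 59 mm behind the grasp point.
Start: joints at [1.011, 0.491, 1.559, -0, 1.092, -0.106], TCP at [273.977, 561.768, 214.661] pointing down, gripper open.
Joint ranges: [-3.1, 3.1], [-0.84, 2.19], [0.05, 2.79], [-1.13, 4.28], [0.06, 2.93], [-2.69, 2.69]. Speed limits (rad/s): [2.22, 2.22, 2.79, 3.14, 3.14, 3.14].

## Interface

Orientations are given as [roll, pitch, yaw] about the fixed x, y, z axes, in that order (R = Rz(yaw) Ry(pitch) Rx(roll)).
In Python, from cell import state, imaging, env, spot_in, mark_of gives the robot as it stands. The module is installed in compiled form; this text tells all that it offers.
- The arm moves only by the tool step_arm, never from a script. Its argument "increments" is a list of rows, each an object with "slide": the shift along the tool's x, y, z in m, a list of three; "roll": the turn about the tool's z in rad. A call has 1 to 5 rows; each row is the pose to reach, as a shift and turn from the pose commanded when the call began, along the tool's axes at that moment; what a row does not reach only later rows make up. A row lasts 1/8 s, in which the tool goes at most 62.5 mm and 10.7 degrees, less where a joint would pass 70% of its speed; a pose out of reach is approached as far as the arm can. A call with a gripper value outside its range is refused whole. "fingers" is the opening, from 0 (shut) to 1 (fully open), set as the call begins (left out, the last holds). The fingers move at their own pace and stop on an object; the grip force is fixed at half the most. Time passes only in rows, so rows that repeat a pose let the fingers close. It gives the time, the measured TCP pose, the force, the opening and the grip force at its end, in the units of the state.
- state(): the state, without advancing time (a new reading comes with each control period).
- imaging.read_camera(name): name is "scene" or "top" or "wrist"; returns a dict with "color" (420x560x3 uint8, red, green, blue), "z_map" (420x560 float32, mm along the optical axis (not along the pixel's ray), 0 where there is no reading), "intrinsics" (3x3 intrinsics, pixels), "camera_from_world" (4x4, takes a point from world to camera coordinates). Camera axes: x right, y up, looking along -z (the intrinsics and any distortion apply to the point x, -y, -z); pixel columns grow to the right and rows downward; lengths in mm; the calibration is good to about 2 mm. The wrist camera is an equidistant fisheye: a pixel r from the principal point sees the ray r / f radians off the axis. A picture is of the moment at which its call begins.
- env.job_done(): hands the job in; it is judged then, once.
Trained networks look in the newest picture that a camera, given by its name, has taken for a name from the list of things; names that differ only in an ending like _2 or _b are one class to them, and where a whole thing is asked for, a point or a joint stands for the part that bears it (a point fixed in the world has none). Each returns a list of dicts, best first, with "confidence" (0 to 1); they miss things now and then, are a little off and sometimes report something else, mostly with a low value. They report only what shows in the picture. A call takes as long as a camera call. They do not tell look-alikes from the thing itself.
- spot_in(camera, target): "bbox" ([left, top, right, bottom] in pixels, round what is visible of it).
- mark_of(camera, target): "uv" ([column, row] in pixels: a listed point, or the origin of a listed thing).
The state is a dict: "t": time; "joints": joint angles; "qvel": joint speeds; "tau": joint torques, N m; "eef_pos": TCP position; "tcp_rot": TCP orientation; "ft_force": force on the tool from outside, world axes, zero at the start; "moment": the same for the moment, N m; "opening": opening from 0.0 (shut) to 1.0 (fully open); "grip_force": force on a finger pad.
Only numpy, scipy, OpenCV 4.12 (cv2) and the standard library are available. Lean on these libraries where they do the work, as an engineer would, in place of code of your own. Each camera call takes 0.05 s, during which the arm holds its last target. There are 200 camera calls.

## Task

Check how soft the blue forming pad is: take the pin gauge from its wooden rest, hold it upright and push its pin down into the middle of the blue rubber until the gauge's foot sits flush on the pad's metal holder, and keep it there for a second to take the reading. Then stand the gauge back upright on its rest, with the pin hanging free in the hole, and let go.

Things in the scene. Friction and masses are not known exactly. Their poses are not given: they have to be found in the camera images.
- gauge_mid (a point): Pin gauge, loose, upright, 0.24 kg: black round barrel 30 mm wide, 56 mm high, on a steel foot 56 mm wide, 10 mm thick; a 10 mm sprung steel pin stands 14 mm out below. This point: on the axis, 40 mm above the foot's underside, 26 mm below the barrel's top; z up. An 8 mm red tail rod ends 34 mm above this point and rises as the pin is pushed in. Starts on the rest.
- gauge_pin (a joint): How far the gauge's pin is pushed in, m: 0 = fully out, 0.014 = tip level with the foot. Spring 0.8 N per mm. The blue rubber is equally stiff, so each gives half: foot flush on the blue pad reads 0.007, the rubber has sunk 7 mm, the push is 5.6 N. The gauge's own weight does not bring the foot down.
- rest: The gauge's rest: fixed light wooden block 84 x 84 mm, 30 mm high, with a round hole 37 mm wide and 22 mm deep in the middle of its top; the foot stands on the top and the pin hangs free in the hole. Origin at the centre of its underside; z up.
- blue_pad: The blue forming pad, fixed: aluminium holder 84 x 84 mm, 30 mm high, with a round blue rubber insert 35 mm wide in the middle of its top, level with the top, which sinks under the pin. Origin at the centre of its underside; z up. A like pad with a much harder yellow insert stands near by and is not the one to check.
Not all that is in view belongs to the job. Of the things that look like the part that bears gauge_mid, the middle-sized one is meant.

How it is judged:
By the outcome, as a careful person would: the job done as asked, in the order asked, and still so for the second after the job is handed in, with the robot touching nothing.
It also fails if it takes over 48 s, if anything falls off the work surface, if the arm or the gripper's body presses on something with over 40 N, if the wrist force passes 120 N, or if a joint passes its speed limit or range.

## Working session

There is one attempt and no reset: what is moved stays moved. The work goes in short steps, Python scripts to look and compute and a tool call to move; the robot and the scene stay as the last step left them, time stands still between calls to the robot, and variables do not carry over. Pictures are saved under pics/ and viewed, at most 10 in all, crops included, and the job is handed in when it is done.

Besides the shell and the picture viewer there is one more tool, called after "Emit:" by a JSON object that holds its "op" and its "data". step_arm: Moves the arm, as the interface text tells. Its arguments: {"type":"object","properties":{"increments":{"type":"array"},"fingers":{"type":"number"}},"required":["increments"]}

```bash
mkdir -p pics; cat > h.py <<'E'
import numpy as np, cv2
from cell import state, imaging, env, spot_in, mark_of
def cam(n, save=None):
    c=imaging.read_camera(n)
    if save: cv2.imwrite(f'pics/{save}.png', c['color'][:,:,::-1])
    return c
def ray(c,uv,fish=False):
    K=c['intrinsics']; x=(uv[0]-K[0,2])/K[0,0]; y=(uv[1]-K[1,2])/K[1,1]
    if fish:
        r=np.hypot(x,y); s=np.sin(r)/max(r,1e-9); d=np.array([x*s,-y*s,-np.cos(r)])
    else: d=np.array([x,-y,-1.])
    T=np.linalg.inv(c['camera_from_world']); return T[:3,3],T[:3,:3]@d
def at_z(c,uv,z,fish=False):
    o,d=ray(c,uv,fish); return o+d*(z-o[2])/d[2]
def cloud(c):
    h,w=c['z_map'].shape; K=c['intrinsics']; v,u=np.mgrid[:h,:w]; z=c['z_map']
    p=np.stack([(u-K[0,2])/K[0,0]*z,-(v-K[1,2])/K[1,1]*z,-z,np.ones_like(z)],-1)
    return (p@np.linalg.inv(c['camera_from_world']).T)[...,:3]
E
python3 - <<'E'
from h import *
s=state(); print(s)
a=cam('scene','s1'); b=cam('top','t1')
for n,c in(('scene',a),('top',b)):
    P=cloud(c)
    for t in('gauge_mid','rest','blue_pad'):
        for r in spot_in(n,t)[:4]:print(n,t,'box',np.round(r['bbox']),round(r['confidence'],2))
        for r in mark_of(n,t)[:4]:print(n,t,np.round(r['uv'],1),round(r['confidence'],2),P[int(r['uv'][1]),int(r['uv'][0])].round(), 'z0',at_z(c,r['uv'],0 if t!='gauge_mid' else 70).round())
cv2.imwrite('pics/st1.png',np.hstack([cv2.resize(x['color'][:,:,::-1],(400,300)) for x in(a,b)]))
E
```

```text
{'t': 0.0, 'joints': array([ 1.01138305e+00,  4.91528631e-01,  1.55945117e+00,  2.04742675e-05,
        1.09171928e+00, -1.05608010e-01]), 'qvel': array([ 0.00061904,  0.00053532,  0.00015549,  0.00120666, -0.0016932 ,
       -0.00074631]), 'tau': array([-1.86517187e-03, -6.12643075e+01, -2.58180499e+01,  6.91342587e-02,
        4.81123442e-02, -6.54783048e-05]), 'eef_pos': array([273.83914159, 561.53764696, 214.08037677]), 'tcp_rot': array([-3.14049430e+00, -1.34688528e-04,  2.68777786e+00]), 'ft_force': array([-0.22747971, -0.34053786, -0.39884192]), 'moment': array([ 0.00197355,  0.04259403, -0.03456239]), 'grip_force': 0.0, 'opening': 0.9987074870316044}
scene gauge_mid box [348. 270. 370. 302.] 0.93
scene gauge_mid box [300. 217. 344. 273.] 0.68
scene gauge_mid box [290. 267. 320. 312.] 0.66
scene gauge_mid [304.  281.8] 0.88 [445.  13.  80.] z0 [452.  22.  70.]
scene gauge_mid [322.9 237.4] 0.8 [546.  92.  88.] z0 [565. 113.  70.]
scene gauge_mid [361.2 283.9] 0.72 [552. -11.  43.] z0 [525. -39.  70.]
scene rest box [272. 287. 342. 337.] 0.81
scene rest [310.6 316.7] 0.9 [436. -16.  30.] z0 [458.  10.   0.]
scene blue_pad box [185. 204. 238. 240.] 0.66
scene blue_pad [208.9 226.9] 0.71 [438. 343.  31.] z0 [460. 386.   0.]
top gauge_mid box [359. 232. 389. 256.] 0.83
top gauge_mid box [314. 178. 351. 213.] 0.82
top gauge_mid box [375. 187. 395. 204.] 0.8
top gauge_mid [372.6 245.1] 0.74 [453.  39. 100.] z0 [453.  33.  70.]
top gauge_mid [335.2 192.4] 0.7 [554. 113. 120.] z0 [558. 107.  70.]
top gauge_mid [385.7 194.1] 0.55 [557.   5.  59.] z0 [556.   6.  70.]
top rest box [354. 224. 395. 267.] 0.63
top rest [373.6 243.4] 0.69 [457.  37.  99.] z0 [457.  18.   0.]
top blue_pad box [173. 214. 231. 264.] 0.63
top blue_pad [202.8 240.9] 0.55 [462. 380.  30.] z0 [460. 382.   0.]
```

View pics/s1.png

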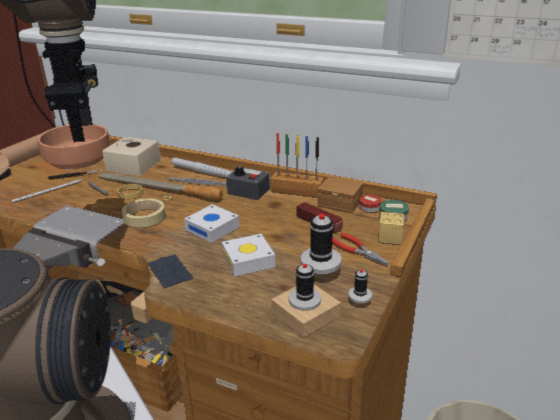

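View pics/t1.png

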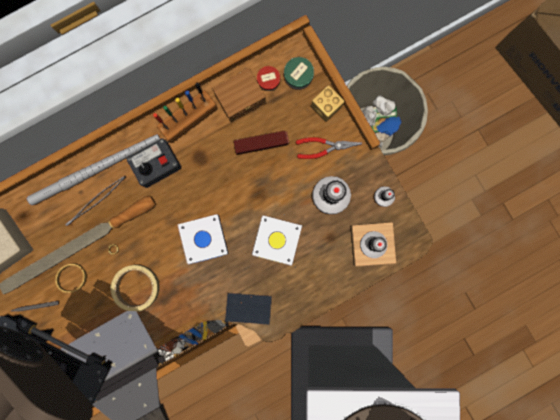

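The middle-sized gauge stands on the wooden rest (scene ~304,285; top ~374,245). The blue pad is at top (203,240), beside the yellow one at (277,240). Next I'll refine the centres.

```bash
cat >> h.py <<'E'
def blob(c,lo,hi,box,z):
    hsv=cv2.cvtColor(c['color'],cv2.COLOR_RGB2HSV); m=cv2.inRange(hsv,lo,hi); k=np.zeros_like(m); l,t,r,b=box; k[t:b,l:r]=m[t:b,l:r]
    n,L,S,C=cv2.connectedComponentsWithStats(k); i=1+np.argmax(S[1:,4]); return C[i],S[i,4],at_z(c,C[i],z)
def gauge(c,xy,z0,z1,R=40):
    P=cloud(c).reshape(-1,3); q=P[(np.hypot(*(P[:,:2]-xy).T)<R)&(P[:,2]>z0)&(P[:,2]<z1)]; return q
E
python3 - <<'E'
from h import *
b=cam('top'); a=cam('scene')
print('blue top',blob(b,(100,120,60),(125,255,255),(175,215,230,265),30))
print('blue scene',blob(a,(100,120,60),(125,255,255),(190,207,232,229),30))
for n,c in(('top',b),('scene',a)):
    P=cloud(c).reshape(-1,3)
    for nm,xy in(('pad',(460,382)),('rest',(457,20))):
        q=P[(abs(P[:,:2]-xy).max(1)<65)&(abs(P[:,2]-30)<5)]
        print(n,nm,len(q),q[:,2].mean(),cv2.minAreaRect(q[:,:2].astype(np.float32)))
    for z0,z1 in((34,46),(50,94),(94,110)):
        q=gauge(c,np.array((455,22)),z0,z1)
        print(n,z0,len(q),q.mean(0).round(1) if len(q) else '',[cv2.minEnclosingCircle(q[:,:2].astype(np.float32)) if len(q)>3 else ''])
# red cap tops
print('red top',blob(b,(0,140,90),(8,255,255),(360,232,390,256),104))
print('red scene',blob(a,(0,140,90),(8,255,255),(292,260,320,285),102))
E
```

```text
blue top (array([202.19211823, 238.78325123]), np.int32(203), array([464.09099948, 379.23334221,  30.        ]))
blue scene (array([210.96341463, 216.96341463]), np.int32(82), array([461.86130617, 375.10596875,  30.        ]))
top pad 1600 30.50830392203521 ((464.7579345703125, 379.1579284667969), (84.3189697265625, 84.72954559326172), 15.137680053710938)
top rest 1056 30.671258552442982 ((456.6361389160156, 23.00007438659668), (83.99061584472656, 85.05957794189453), 4.504446983337402)
top 34 359 [454.9  29.   39.3] [((452.88427734375, 23.859779357910156), 38.87898254394531)]
top 50 67 [455.   35.5  73.9] [((455.6257629394531, 25.243410110473633), 15.093225479125977)]
top 94 174 [455.4  24.9  99. ] [((455.5048828125, 24.67213249206543), 14.722799301147461)]
scene pad 813 28.912451080271826 ((461.94830322265625, 377.6005859375), (88.04800415039062, 89.60768127441406), 15.45886516571045)
scene rest 1023 29.47263942645017 ((454.4720458984375, 21.516834259033203), (86.87523651123047, 87.48263549804688), 3.717498540878296)
scene 34 390 [447.5  14.4  38.8] [((454.1034240722656, 22.37574005126953), 29.449979782104492)]
scene 50 382 [447.1  13.9  72.2] [((451.90643310546875, 20.09147071838379), 14.94089126586914)]
scene 94 151 [450.8  19.2  97.7] [((452.3836975097656, 22.442424774169922), 14.97101879119873)]
red top (array([379.28571429, 244.        ]), np.int32(7), array([454.8766229 ,  25.49388991, 104.        ]))
red scene (array([304.63636364, 264.90909091]), np.int32(11), array([454.75425807,  23.7087754 , 102.        ]))
```

Emit:
{"op": "step_arm", "data": {"increments": [{"slide":[-0.04,-0.04,0],"roll":0},{"slide":[-0.08,-0.081,0],"roll":0},{"slide":[-0.12,-0.121,0],"roll":0},{"slide":[-0.16,-0.162,0],"roll":0},{"slide":[-0.2,-0.202,0],"roll":0}]}}

```text
t: 1.42
eef_pos: [365.5, 290.9, 214.9]
tcp_rot: [3.141, 0.0, 2.688]
ft_force: [0.5, 0.6, -0.4]
opening: 1.001
grip_force: 0.0
```

Emit:
{"op": "step_arm", "data": {"increments": [{"slide":[-0.04,-0.04,0],"roll":0},{"slide":[-0.08,-0.081,0.01],"roll":0},{"slide":[-0.12,-0.121,0.02],"roll":0},{"slide":[-0.16,-0.162,0.03],"roll":0},{"slide":[-0.198,-0.202,0.04],"roll":0}]}}

```text
t: 2.05
eef_pos: [455.1, 22.3, 174.6]
tcp_rot: [3.141, 0.001, 2.688]
ft_force: [0.1, 0.5, -1.1]
opening: 1.001
grip_force: 0.0
```

```bash
cat >> h.py <<'E'
from scipy.spatial.transform import Rotation as Ro
def delta(target,R=None):
    s=state(); R=Ro.from_euler('xyz',s['tcp_rot']).as_matrix(); return (R.T@(np.array(target)-s['eef_pos'])).round(1)
E
python3 - <<'E'
from h import *
s=state(); print(s['t'],s['eef_pos'],s['tcp_rot'],s['joints'])
print(delta((454.5,23.5,120)))
w=cam('wrist','w1')
for t in('gauge_mid','rest'):
    for r in mark_of('wrist',t)[:3]: print(t,r['uv'],r['confidence'],at_z(w,r['uv'],70 if t[0]=='g' else 0,True))
for r in spot_in('wrist','gauge_mid')[:3]: print(r)
E
```

```text
2.05 [455.12138133  22.25298779 174.57243666] [3.14118176e+00 7.90648374e-04 2.68757434e+00] [-9.63421917e-02  3.06474397e-01  2.00708932e+00  1.46860194e-04
  8.27144480e-01 -1.21321974e+00]
[ 1.1  0.8 54.6]
gauge_mid [299.9, 297.3] 0.73 [540.03201088   2.3955321   70.        ]
gauge_mid [282.1, 209.7] 0.7 [454.96075161  24.64828737  70.        ]
gauge_mid [412.6, 267.2] 0.63 [562.84681029 114.3397676   70.        ]
{'bbox': [362.7, 213.4, 434.2, 274.8], 'confidence': 0.66}
{'bbox': [252.3, 172.8, 310.9, 233.9], 'confidence': 0.61}
{'bbox': [286.4, 271.8, 312.9, 317.2], 'confidence': 0.6}
```

View pics/w1.png

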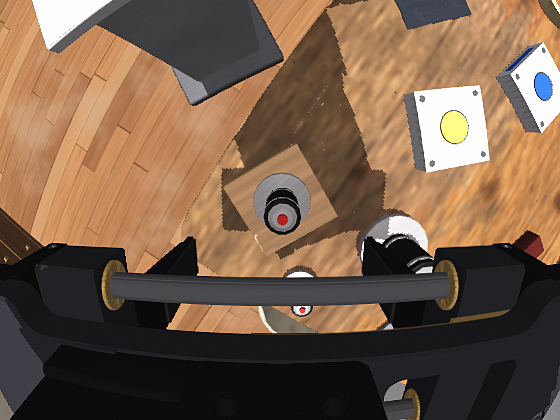

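The wrist view shows the gauge's red tail at (282,220), centred between the fingers, with the big gauge clear to the right at (400,240). Going down.

Emit:
{"op": "step_arm", "data": {"increments": [{"slide":[0.001,0.0012,0.035],"roll":0},{"slide":[0.001,0.0012,0.07],"roll":0},{"slide":[0.001,0.0012,0.1],"roll":0},{"slide":[0.001,0.0012,0.12],"roll":0},{"slide":[0.001,0.0012,0.123],"roll":0}]}}

```text
t: 2.88
eef_pos: [453.6, 27.0, 51.1]
tcp_rot: [-3.141, -0.002, 2.69]
ft_force: [0.1, -0.4, -0.3]
opening: 1.001
grip_force: 0.0
```

Emit:
{"op": "step_arm", "data": {"increments": [{"slide":[0,0,0],"roll":0},{"slide":[0,0,0],"roll":0},{"slide":[0,0,0],"roll":0},{"slide":[0,0,0],"roll":0},{"slide":[0,0,0],"roll":0}], "fingers": 0.0}}

```text
t: 3.5
eef_pos: [454.3, 25.6, 51.8]
tcp_rot: [3.141, 0.0, 2.688]
ft_force: [-0.6, -0.5, 0.5]
opening: 0.529
grip_force: 0.0
```

Emit:
{"op": "step_arm", "data": {"increments": [{"slide":[0,0,0],"roll":0},{"slide":[0,0,0],"roll":0},{"slide":[0,0,0],"roll":0},{"slide":[0,0,0],"roll":0}], "fingers": 0.0}}

```text
t: 4.0
eef_pos: [454.2, 25.7, 51.6]
tcp_rot: [3.142, -0.0, 2.688]
ft_force: [-0.9, -0.6, -0.0]
opening: 0.311
grip_force: 30.0
```

Emit:
{"op": "step_arm", "data": {"increments": [{"slide":[0,0,0],"roll":0},{"slide":[0,0,0],"roll":0}]}}

```text
t: 4.25
eef_pos: [454.2, 25.7, 51.6]
tcp_rot: [3.142, -0.0, 2.688]
ft_force: [-0.0, -1.0, -0.6]
opening: 0.314
grip_force: 30.0
```

Emit:
{"op": "step_arm", "data": {"increments": [{"slide":[0,0,-0.01],"roll":0},{"slide":[0,0,-0.025],"roll":0},{"slide":[0,0,-0.04],"roll":0},{"slide":[0,0,-0.05],"roll":0},{"slide":[0,0,-0.05],"roll":0}]}}

```text
t: 4.88
eef_pos: [454.5, 25.7, 102.3]
tcp_rot: [3.141, 0.001, 2.688]
ft_force: [0.4, 0.1, -2.1]
opening: 0.31
grip_force: 30.0
```

```bash
python3 - <<'E'
from h import *
s=state(); print(s['t'],s['eef_pos'],s['tcp_rot'],s['ft_force'],s['opening'])
print(delta((463.5,378.5,s['eef_pos'][2])))
a=cam('scene','s2')
c=a['color'][200:340,230:400,::-1]; cv2.imwrite('pics/s2c.png',cv2.resize(c,None,fx=4,fy=4))
E
```

```text
4.875 [454.46070522  25.72426253 102.31868826] [3.14099579e+00 1.31890184e-03 2.68787893e+00] [ 0.37954248  0.11813718 -2.1466053 ] 0.31014911339835277
[146.5 321.   -0. ]
```

View pics/s2c.png

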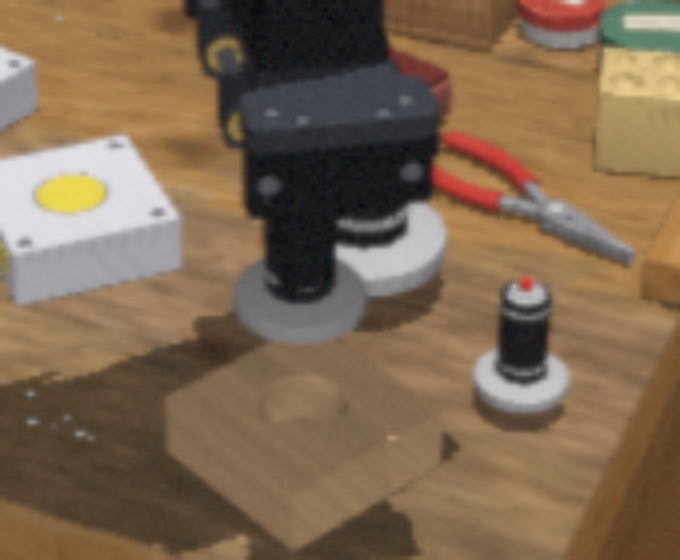

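The crop shows the gauge lifted and upright, with the rest's hole uncovered at crop (305,400). Moving to the blue pad.

Emit:
{"op": "step_arm", "data": {"increments": [{"slide":[0.02,0.044,0],"roll":0},{"slide":[0.042,0.092,0],"roll":0},{"slide":[0.064,0.14,0],"roll":0},{"slide":[0.086,0.188,0],"roll":0},{"slide":[0.108,0.236,0],"roll":0}]}}

```text
t: 5.55
eef_pos: [460.2, 286.9, 100.9]
tcp_rot: [-3.141, -0.001, 2.688]
ft_force: [0.1, -0.3, -2.2]
opening: 0.308
grip_force: 30.0
```

Emit:
{"op": "step_arm", "data": {"increments": [{"slide":[0.02,0.044,0],"roll":0},{"slide":[0.0385,0.08,0],"roll":0},{"slide":[0.0395,0.085,0],"roll":0},{"slide":[0.0395,0.085,0],"roll":0},{"slide":[0.0395,0.085,0],"roll":0}]}}

```text
t: 6.18
eef_pos: [462.4, 377.7, 101.4]
tcp_rot: [-3.141, -0.0, 2.687]
ft_force: [-0.0, -1.3, -1.6]
opening: 0.308
grip_force: 30.0
```

```bash
python3 - <<'E'
from h import *
s=state(); print(s['t'],s['eef_pos'],s['tcp_rot'],s['ft_force'],s['opening'])
print(delta((463.5,378.5,s['eef_pos'][2])))
w=cam('wrist','w2'); b=cam('top','t2'); a=cam('scene','s3')
P=cloud(w)
for r in mark_of('wrist','gauge_mid')[:2]: print(r)
for r in mark_of('wrist','blue_pad')[:3]: print(r['uv'],r['confidence'],at_z(w,r['uv'],0,True))
cv2.imwrite('pics/c3.png',np.hstack([cv2.resize(w['color'][120:270,190:340,::-1],(380,380)),cv2.resize(a['color'][150:260,160:270,::-1],(380,380))]))
E
```

```text
6.175 [462.38746808 377.70961981 101.40035614] [-3.14083557e+00 -3.91985783e-04  2.68674016e+00] [-1.52863161e-03 -1.29787727e+00 -1.60500272e+00] 0.307603104961575
[-0.7  1.2 -0. ]
{'uv': [279.1, 267.0], 'confidence': 0.73}
[279.0, 213.1] 0.74 [462.89971614 376.63896368   0.        ]
```

View pics/c3.png

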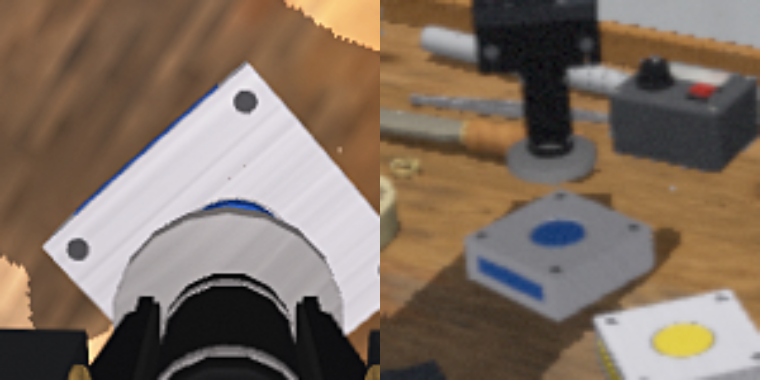

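The pad is centred under the gauge, with the blue arc at crop (237,205). Going down to first pin contact.

Emit:
{"op": "step_arm", "data": {"increments": [{"slide":[0.0003,0.001,0.01],"roll":0},{"slide":[0.0003,0.001,0.02],"roll":0},{"slide":[0.0003,0.001,0.03],"roll":0},{"slide":[0.0003,0.001,0.033],"roll":0},{"slide":[0.0003,0.001,0.033],"roll":0}]}}

```text
t: 7.05
eef_pos: [462.5, 379.9, 68.3]
tcp_rot: [-3.141, -0.0, 2.688]
ft_force: [0.6, 0.2, -2.6]
opening: 0.311
grip_force: 30.0
```

Emit:
{"op": "step_arm", "data": {"increments": [{"slide":[0,0,0.004],"roll":0},{"slide":[0,0,0.008],"roll":0},{"slide":[0,0,0.012],"roll":0},{"slide":[0,0,0.012],"roll":0},{"slide":[0,0,0.012],"roll":0}]}}

```text
t: 7.68
eef_pos: [462.7, 380.1, 56.9]
tcp_rot: [3.141, 0.0, 2.688]
ft_force: [0.1, 1.1, 1.2]
opening: 0.306
grip_force: 30.0
```

```bash
python3 - <<'E'
from h import *
a=cam('scene'); s=state(); print(s['t'],s['eef_pos'],s['ft_force'],s['moment'],delta((463.5,378.5,51.6)))
E
```

```text
7.725 [462.75187414 380.06064043  56.93525529] [1.26090551 1.54825232 0.97467967] [ 0.21699704 -0.1891344   0.04336856] [-1.4 -1.1  5.3]
```

Emit:
{"op": "step_arm", "data": {"increments": [{"slide":[0,0,0.002],"roll":0},{"slide":[0,0,0.004],"roll":0},{"slide":[0,0,0.0045],"roll":0},{"slide":[0,0,0.0045],"roll":0},{"slide":[0,0,0.0045],"roll":0}]}}

```text
t: 8.35
eef_pos: [462.7, 380.0, 52.3]
tcp_rot: [3.141, 0.0, 2.688]
ft_force: [1.9, 1.4, 3.5]
opening: 0.312
grip_force: 30.0
```

Emit:
{"op": "step_arm", "data": {"increments": [{"slide":[0,0,0.0005],"roll":0},{"slide":[0,0,0.001],"roll":0},{"slide":[0,0,0.001],"roll":0}]}}

```text
t: 8.72
eef_pos: [462.8, 380.0, 51.6]
tcp_rot: [3.141, 0.0, 2.688]
ft_force: [1.1, 0.9, 7.5]
opening: 0.311
grip_force: 30.0
```

Emit:
{"op": "step_arm", "data": {"increments": [{"slide":[0,0,0.0005],"roll":0},{"slide":[0,0,0.0005],"roll":0},{"slide":[0,0,0.0005],"roll":0}]}}

```text
t: 9.1
eef_pos: [462.8, 380.0, 51.6]
tcp_rot: [3.141, 0.001, 2.688]
ft_force: [0.3, 0.1, 13.6]
opening: 0.309
grip_force: 30.0
```

```bash
python3 - <<'E'
from h import *
a=cam('scene','s4'); s=state(); print(s['t'],s['eef_pos'],s['tcp_rot'],s['ft_force'],s['moment'])
w=cam('wrist')
cv2.imwrite('pics/c4.png',np.hstack([cv2.resize(w['color'][120:270,190:340,::-1],(380,380)),cv2.resize(a['color'][165:255,170:260,::-1],(400,380))]))
E
```

```text
9.15 [462.77006351 380.04533603  51.61104677] [3.14064636e+00 5.64067259e-04 2.68784811e+00] [ 0.03129223  0.12126622 12.50062887] [-0.03916532  0.01637063 -0.02087059]
```

View pics/c4.png

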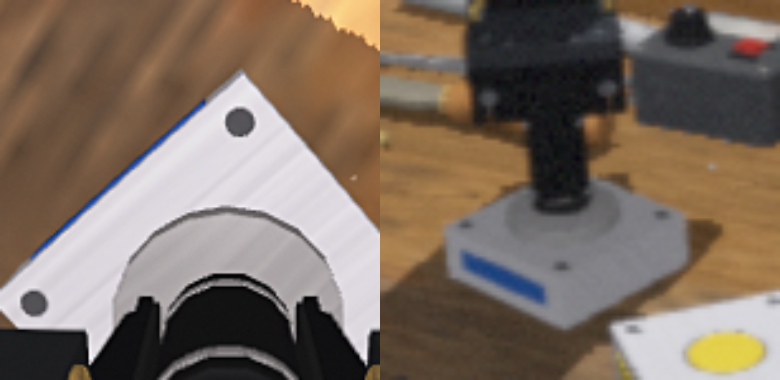

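The foot sits flat on the blue pad's holder, centred. The force rises with no further sinking. Holding over a second.

Emit:
{"op": "step_arm", "data": {"increments": [{"slide":[0,0,0],"roll":0},{"slide":[0,0,0],"roll":0},{"slide":[0,0,0],"roll":0},{"slide":[0,0,0],"roll":0},{"slide":[0,0,0],"roll":0}]}}

```text
t: 9.82
eef_pos: [462.8, 380.1, 51.6]
tcp_rot: [3.141, 0.001, 2.688]
ft_force: [-0.3, 0.6, 12.4]
opening: 0.314
grip_force: 30.0
```

Emit:
{"op": "step_arm", "data": {"increments": [{"slide":[0,0,0],"roll":0},{"slide":[0,0,0],"roll":0},{"slide":[0,0,0],"roll":0},{"slide":[0,0,0],"roll":0},{"slide":[0,0,0],"roll":0}]}}

```text
t: 10.45
eef_pos: [462.8, 380.1, 51.6]
tcp_rot: [3.141, 0.001, 2.688]
ft_force: [-0.2, 0.4, 12.4]
opening: 0.31
grip_force: 30.0
```

Emit:
{"op": "step_arm", "data": {"increments": [{"slide":[0,0,0],"roll":0},{"slide":[0,0,0],"roll":0},{"slide":[0,0,0],"roll":0},{"slide":[0,0,0],"roll":0}]}}

```text
t: 10.95
eef_pos: [462.8, 380.1, 51.6]
tcp_rot: [3.141, 0.001, 2.688]
ft_force: [1.2, 0.4, 13.3]
opening: 0.311
grip_force: 30.0
```

Emit:
{"op": "step_arm", "data": {"increments": [{"slide":[0,0,-0.01],"roll":0},{"slide":[0,0,-0.025],"roll":0},{"slide":[0,0,-0.04],"roll":0},{"slide":[0,0,-0.05],"roll":0},{"slide":[0,0,-0.05],"roll":0}]}}

```text
t: 11.58
eef_pos: [462.7, 380.0, 101.5]
tcp_rot: [3.141, 0.001, 2.688]
ft_force: [0.2, -0.3, -3.1]
opening: 0.313
grip_force: 30.0
```

```bash
python3 - <<'E'
from h import *
s=state(); print(s['t'],s['eef_pos'],s['tcp_rot'],s['ft_force'],s['opening'])
print(delta((454.5,25.0,s['eef_pos'][2])))
E
```

```text
11.575 [462.6611648  380.01781613 101.5017791 ] [3.14051426e+00 6.06387884e-04 2.68784370e+00] [ 0.1689145  -0.33087897 -3.05450874] 0.3133851357606094
[-1.483e+02 -3.227e+02 -3.000e-01]
```

Emit:
{"op": "step_arm", "data": {"increments": [{"slide":[-0.02,-0.044,0],"roll":0},{"slide":[-0.042,-0.092,0],"roll":0},{"slide":[-0.064,-0.14,0],"roll":0},{"slide":[-0.086,-0.188,0],"roll":0},{"slide":[-0.108,-0.236,0],"roll":0}]}}

```text
t: 12.2
eef_pos: [455.7, 118.9, 100.4]
tcp_rot: [-3.141, -0.0, 2.688]
ft_force: [1.1, 0.6, -2.0]
opening: 0.312
grip_force: 30.0
```

Emit:
{"op": "step_arm", "data": {"increments": [{"slide":[-0.02,-0.044,0],"roll":0},{"slide":[-0.0385,-0.082,0],"roll":0},{"slide":[-0.0403,-0.0867,0],"roll":0},{"slide":[-0.0403,-0.0867,0],"roll":0},{"slide":[-0.0403,-0.0867,0],"roll":0}]}}

```text
t: 12.82
eef_pos: [454.3, 25.7, 100.5]
tcp_rot: [3.142, -0.0, 2.689]
ft_force: [-0.2, 0.0, -2.0]
opening: 0.31
grip_force: 30.0
```

Emit:
{"op": "step_arm", "data": {"increments": [{"slide":[0,0,0.012],"roll":0},{"slide":[0,0,0.024],"roll":0},{"slide":[0,0,0.029],"roll":0},{"slide":[0,0,0.03],"roll":0},{"slide":[0,0,0.03],"roll":0}]}}

```text
t: 13.45
eef_pos: [454.4, 24.9, 70.6]
tcp_rot: [3.142, -0.0, 2.688]
ft_force: [-0.3, 0.1, -3.0]
opening: 0.31
grip_force: 30.0
```

```bash
python3 - <<'E'
from h import *
s=state(); print(s['t'],s['eef_pos'],s['tcp_rot'],s['ft_force'],s['opening'])
print(delta((454.5,25.0,51.6)))
E
```

```text
13.45 [454.42537053  24.85654982  70.62234038] [ 3.14150273e+00 -1.32057118e-05  2.68775847e+00] [-0.26602986  0.1383902  -2.98725039] 0.31017762787621617
[-0.   0.2 19. ]
```

Emit:
{"op": "step_arm", "data": {"increments": [{"slide":[0,0,0.006],"roll":0},{"slide":[0,0,0.012],"roll":0},{"slide":[0,0,0.017],"roll":0},{"slide":[0,0,0.0185],"roll":0},{"slide":[0,0,0.0185],"roll":0}]}}

```text
t: 14.08
eef_pos: [454.3, 24.9, 52.0]
tcp_rot: [3.142, -0.0, 2.688]
ft_force: [-0.2, 0.4, -2.1]
opening: 0.313
grip_force: 30.0
```

Emit:
{"op": "step_arm", "data": {"increments": [{"slide":[0,0,0.0003],"roll":0},{"slide":[0,0,0.0006],"roll":0},{"slide":[0,0,0.0006],"roll":0}]}}

```text
t: 14.45
eef_pos: [454.4, 24.9, 51.6]
tcp_rot: [3.141, 0.0, 2.688]
ft_force: [-1.1, 0.6, -1.9]
opening: 0.314
grip_force: 30.0
```

Emit:
{"op": "step_arm", "data": {"increments": [{"slide":[0,0,0.0003],"roll":0},{"slide":[0,0,0.0003],"roll":0},{"slide":[0,0,0.0003],"roll":0}]}}

```text
t: 14.82
eef_pos: [454.5, 24.8, 51.6]
tcp_rot: [3.141, 0.001, 2.688]
ft_force: [-1.3, -0.1, 5.0]
opening: 0.311
grip_force: 30.0
```

Contact with the rest, foot seated at the same height as at pick-up. Releasing.

Emit:
{"op": "step_arm", "data": {"increments": [{"slide":[0,0,0],"roll":0},{"slide":[0,0,0],"roll":0},{"slide":[0,0,0],"roll":0},{"slide":[0,0,0],"roll":0},{"slide":[0,0,0],"roll":0}], "fingers": 1.0}}

```text
t: 15.45
eef_pos: [454.4, 24.9, 51.2]
tcp_rot: [3.141, 0.0, 2.688]
ft_force: [0.9, 0.8, -0.4]
opening: 0.781
grip_force: 0.0
```

Emit:
{"op": "step_arm", "data": {"increments": [{"slide":[0,0,0],"roll":0},{"slide":[0,0,0],"roll":0},{"slide":[0,0,0],"roll":0},{"slide":[0,0,0],"roll":0},{"slide":[0,0,0],"roll":0}]}}

```text
t: 16.08
eef_pos: [454.4, 24.8, 51.2]
tcp_rot: [3.142, 0.0, 2.688]
ft_force: [-0.3, 0.6, 0.6]
opening: 1.0
grip_force: 0.0
```

Emit:
{"op": "step_arm", "data": {"increments": [{"slide":[0,0,-0.03],"roll":0},{"slide":[0,0,-0.06],"roll":0},{"slide":[0,0,-0.1],"roll":0},{"slide":[0,0,-0.14],"roll":0},{"slide":[0,0,-0.15],"roll":0}]}}

```text
t: 16.7
eef_pos: [455.0, 24.8, 203.3]
tcp_rot: [3.14, 0.003, 2.688]
ft_force: [-0.0, 0.1, -0.1]
opening: 1.0
grip_force: 0.0
```

Emit:
{"op": "step_arm", "data": {"increments": [{"slide":[0,0.05,0],"roll":0},{"slide":[0,0.1,0],"roll":0},{"slide":[0,0.15,0],"roll":0},{"slide":[0,0.15,0],"roll":0},{"slide":[0,0.15,0],"roll":0}]}}

```text
t: 17.32
eef_pos: [519.4, 159.4, 200.2]
tcp_rot: [-3.14, -0.002, 2.688]
ft_force: [-0.1, -0.3, -0.7]
opening: 0.998
grip_force: 0.0
```

```bash
python3 - <<'E'
from h import *
a=cam('scene','s5'); s=state(); print(s['t'],s['eef_pos'])
q=gauge(a,np.array((455,23)),94,110); print(cv2.minEnclosingCircle(q[:,:2].astype(np.float32)),q[:,2].max())
cv2.imwrite('pics/s5c.png',cv2.resize(a['color'][200:340,230:400,::-1],None,fx=4,fy=4))
E
```

```text
17.375 [519.47175564 158.96166016 200.56957731]
((453.8855895996094, 22.997140884399414), 15.763252258300781) 105.25578232346123
```

View pics/s5c.png

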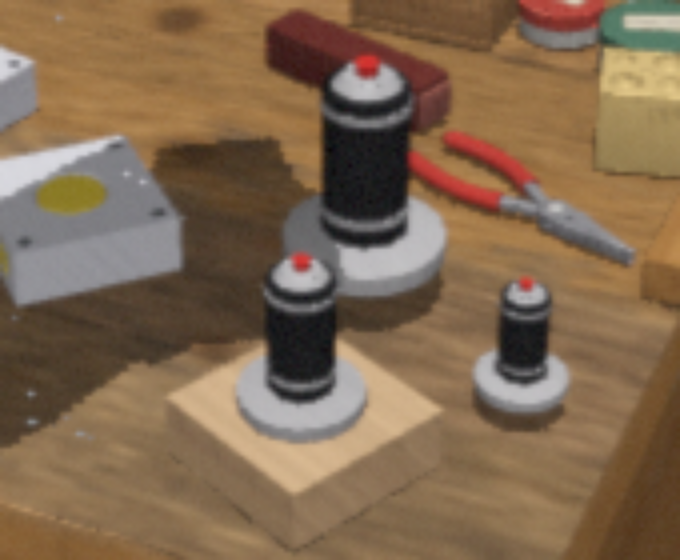

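The gauge stands upright in the middle of its rest, crop (300,380), untouched, with its neighbours unmoved. Handing in.

```bash
python3 -c "
from cell import env
print(env.job_done())"
```

```text
the job is handed in; nothing more can be done
None
```

The middle-sized gauge was pressed flush on the blue pad and held there for about 2 s, then stood back upright on its rest and released; the job was handed in at about 17 s, with no verdict shown.

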